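# Fit a charged battery to the banquet uplighter

## Robot

A 6-joint arm with a two-finger parallel gripper is mounted at the origin on the work surface. World frame = base frame: x ahead of the robot, y to its left, z up, the work surface at z = 0. Lengths are in mm, angles in rad, forces in N, time in s.
With the tool pointing down it reaches from about 350 to 775 mm from the base axis. Payload 7.3 kg.
Tool frame: the origin (TCP) lies at the very end of the fingers, on their centre line; the grasp point (between the pads) lies 19 mm behind it; z points along the fingers, y is the line along which they close (so a half turn about z gives the same grasp; the last joint's range is limited). The gripper opens to 92 mm and grips with 3 to 60 N. Pads are 19 mm wide; open, the fingers measure 130 mm over their backs; the gripper's body (75 mm by 190 mm) begins 47 mm behind the grasp point.
Start: joints at [-1.346, 0.342, 1.524, -0, 1.275, -0.146], TCP at [190.264, -489.334, 190.141] pointing down, gripper open.
Joint ranges: [-2.53, 2.53], [-0.77, 2.02], [0.04, 2.7], [-1, 4.14], [0.28, 2.66], [-3.11, 3.11]. Speed limits (rad/s): [2.57, 2.57, 3.14, 3.14, 3.14, 3.14].

## Interface

Orientations are given as [roll, pitch, yaw] about the fixed x, y, z axes, in that order (R = Rz(yaw) Ry(pitch) Rx(roll)).
In Python, from plant import get_obs, vision, workorder gives the robot as it stands.
- The arm moves only by the shell command python3 -m pendant 'ROWS' [OPENING]. ROWS is a JSON object of lists of equal length, an entry for each row: "dp": the shift along the tool's x, y, z in m, a list of three; "rotation": the turn, a rotation vector about the tool's x, y, z in rad, a list of three. A call has 1 to 8 rows; each row is the pose to reach, as a shift and turn from the pose commanded when the call began, along the tool's axes at that moment; what a row does not reach only later rows make up. A row lasts 1/8 s, in which the tool goes at most 62.5 mm and 10.7 degrees, less where a joint would pass 70% of its speed; a pose out of reach is approached as far as the arm can. A call with a gripper value outside its range is refused whole. OPENING is the finger opening in m, from 0 to 0.0918, set as the call begins (- or left out, the last holds). The fingers move at their own pace and stop on an object; the grip force is fixed at half the most. Time passes only in rows, so rows that repeat a pose let the fingers close. It gives the time, the measured TCP pose, the force, the opening and the grip force at its end, in the units of the state.
- get_obs(): the state, without advancing time (a new reading comes with each control period).
- vision.capture(name): name is "scene" or "side" or "wrist"; returns a dict with "pixels" (480x640x3 uint8, red, green, blue), "vfov" (degrees; the focal length in pixels is half the picture's height over the tangent of half this angle, whatever the lens; pixels are square), "cx", "cy" (the principal point, pixels), "pose" (4x4, takes a point from camera to world coordinates); the wrist camera has in their place "T_tool_cam" (4x4, takes a point from camera to tool coordinates, whose origin is the TCP and whose axes are the flange's). Camera axes: x right, y up, looking along -z (the intrinsics and any distortion apply to the point x, -y, -z); pixel columns grow to the right and rows downward; lengths in mm; the calibration is good to about 2 mm. A picture is of the moment at which its call begins: read the wrist's pose just before it. There is no depth.
- workorder.close_job(): hands the job in; it is judged then, once.
The state is a dict: "time": time; "joint_positions": joint angles; "dq": joint speeds; "tau": joint torques, N m; "tool_pos": TCP position; "tcp_rot": TCP orientation; "contact_force": force on the tool from outside, world axes, zero at the start; "moment": the same for the moment, N m; "grip_width": finger opening in mm; "finger_force": force on a finger pad.
Only numpy, scipy, OpenCV 4.12 (cv2) and the standard library are available. Lean on these libraries where they do the work, as an engineer would, in place of code of your own. Each camera call takes 0.05 s, during which the arm holds its last target. There are 200 camera calls.

## Task

The charged battery pack is locked on the charging dock. Press the dock's thumb pad so that the pack springs free, slide it off, and slide it contacts first into the empty bay of the uplighter until the catch clicks and holds it. Ease it along its rails, do not force the pack or either unit, leave the table decorations where they stand and let go at the end.

Things in the scene. Friction and masses are not known exactly. Their poses are not given: they have to be found in the camera images.
- pack: Black battery pack, 0.3 to 0.6 kg. Origin: centre of its underside; +x towards its brass contacts (goes in first), z up. Body 84 long (x), 56 wide (y), from z 13 to 45 mm; grip it across the 56 mm. Below it a grey dovetail foot, same length: 44 mm wide at the bottom, slanting in to 32 mm at z 10, with a notch underneath for the catch
- pack_front (a point): Middle of the lower front edge of the pack's foot, under its brass contacts, 42 mm ahead (+x) of the pack's origin
- dock: Fixed charging dock with a battery bay. Origin on the table under the bay's centre; +x: the way a pack slides in. Aluminium deck 22 mm high, 70 wide, from x -90; on it steel dovetail rails x -28 to 42, top 34 mm over the table, 66 mm over both, 1 mm play each side; flared mouth x -42 to -28, 7 mm wider each side at its outer end. Behind, grey housing x 50 to 120, y +-65, 58 high
- dock_seat (a point): Point on the dock's deck, 22 mm above the table, where the origin of a pack lies that touches the end stop; x: way in. The pack starts caught 2 mm short of it. Pressing the pad lets the sprung contact block push the pack 10 to 20 mm out; to come off it must then slide 85 mm or more towards -x in all before it is lifted
- dock_pad (a point): Centre of the top of the dock's black thumb pad (24 by 22 mm) beside the rails, 56 mm to the left (+y) of dock_seat, top 32 mm above the table. Pressing it straight down 6 mm lowers the catch
- dock_catch (a joint): Travel of the dock's sprung catch and pad: 0 up, 0.006 m fully pressed (about 5 N to start, 8.5 N at the bottom, then a hard stop); the pack is free above 0.005. Also down while a pack's foot lies over it
- uplighter: Fixed black LED wall-wash uplighter: housing x 56 to 156, y +-113 with its clamp knobs, 74 high, eight lenses on top. Origin on the table under the nominal centre of its empty battery cradle, built as the dock's bay (same sizes and axes). The cradle is bolted through slotted holes: on each lamp it sits up to 5 mm off in x and 4 mm off in y from nominal, deck 22 mm high, parallel. Find it by feel
- uplighter_catch (a joint): Travel of the uplighter's sprung catch and pad: 0 up, 0.006 m down. A pack set on the deck before the mouth (origin near x -100) and slid in must push it down by its ramp (up to 12 N along x) when its front nears the origin, slides over it, meets the sprung contact block for the last 13 mm (3 to 5 N); the catch springs up into the notch 2 mm before the hard end stop
- pillar_candle: Ivory pillar candle, 64 mm across, 77 high, upright between the two units on the robot's side; bystander, origin under its foot
- candlestick: Brass candlestick with a black taper, 248 mm high, foot 72 mm across, at the right edge of the work; bystander, origin under its foot
- tumbler: Glass tumbler, 72 mm across, 85 high, at the left edge of the work; bystander, origin under its foot
Not all that is in view belongs to the job. Leave any pink look-alike of the dock alone.

How it is judged (in metres and radians):
On the way:
1. the pack has been taken off the dock (distance between pack and dock_seat above 0.1 m), for 0.1 s.
At the end, for the whole second after the job is handed in: The pack lies level on the uplighter's deck within its rails, contacts first, fully home (front 33 to 49 mm beyond the uplighter's origin, allowing for the cradle's setting; within 7 mm of its middle), the catch sprung up behind it (under 1.5 mm), let go and at rest (x of pack_front in the frame of uplighter between 0.033 and 0.049 m and y of pack in the frame of uplighter between -0.007 and 0.007 m and z of pack in the frame of uplighter between 0.019 and 0.026 m and angle between the z axis of pack and the z axis of uplighter, either way round below 0.05 rad and value of joint uplighter_catch below 0.0015 m and linear speed of pack below 0.01 m/s); the robot touches nothing.
It fails at once if the pack is forced against the dock (contact force between pack and dock above 100 N).
It fails at once if the pack is forced against the uplighter (contact force between pack and uplighter above 60 N).
It fails at once if the dock is pressed or struck hard by the robot (contact force between the arm and dock above 60 N).
It fails at once if the uplighter is pressed or struck hard by the robot (contact force between the arm and uplighter above 60 N).
It fails at once if a table decoration is moved (distance of any of pillar_candle, candlestick, tumbler from where it was at the start of the episode above 0.02 m).
It also fails if it takes over 72 s, if anything falls off the work surface, if the arm or the gripper's body presses on something with over 40 N, if the wrist force passes 120 N, or if a joint passes its speed limit or range.

## Working session

There is one attempt and no reset: what is moved stays moved. The work goes in short steps, Python scripts to look and compute and a shell command to move; the robot and the scene stay as the last step left them, time stands still between calls to the robot, and variables do not carry over. Pictures are saved under pics/ and viewed, at most 10 in all, crops included, and the job is handed in when it is done.

```bash
mkdir -p pics; ls; cat > h.py <<'E'
import numpy as np, cv2
from plant import get_obs, vision, workorder
from scipy.spatial.transform import Rotation as R
def cap(n,f):
    o=get_obs(); c=vision.capture(n); cv2.imwrite('pics/'+f,cv2.cvtColor(c['pixels'],cv2.COLOR_RGB2BGR))
    if 'pose' not in c:
        T=np.eye(4);T[:3,:3]=R.from_euler('xyz',o['tcp_rot']).as_matrix();T[:3,3]=o['tool_pos']
        c['pose']=T@np.array(c['T_tool_cam'])
    np.savez('pics/'+f[:-4]+'.npz',**{k:v for k,v in c.items() if v is not None and k!='pixels'}); return c
def ray(c,u,v):
    f=240/np.tan(np.radians(float(c['vfov']))/2); P=np.array(c['pose'])
    d=P[:3,:3]@np.array([(u-c['cx'])/f,-(v-c['cy'])/f,-1]); return P[:3,3],d
def onz(c,u,v,z):
    p,d=ray(c,u,v); return p+d*(z-p[2])/d[2]
E
python3 - <<'E'
from h import *
for n in ['scene','side']:
    c=cap(n,n+'0.png'); print({k:v for k,v in c.items() if k!='pixels'})
o=get_obs();print(o)
E
```

```text
pics
{'vfov': 53.684559748803046, 'cx': 317.35257226753816, 'cy': 233.76981659841525, 'pose': array([[-8.20585496e-01, -3.99572415e-01,  4.08633490e-01,
         9.69688679e+02],
       [ 5.71415605e-01, -5.59680476e-01,  6.00201609e-01,
         6.90716081e+02],
       [-1.11198204e-02,  7.26016288e-01,  6.87587594e-01,
         8.41027926e+02],
       [ 0.00000000e+00,  0.00000000e+00,  0.00000000e+00,
         1.00000000e+00]])}
{'vfov': 46.5735445595639, 'cx': 322.5822085832739, 'cy': 235.93067123323902, 'pose': array([[-8.45127998e-01,  2.87603240e-01, -4.50602977e-01,
        -1.53225025e+02],
       [-5.34135522e-01, -4.20583649e-01,  7.33354374e-01,
         1.05861544e+03],
       [ 2.13988500e-02,  8.60461371e-01,  5.09066124e-01,
         8.01844002e+02],
       [ 0.00000000e+00,  0.00000000e+00,  0.00000000e+00,
         1.00000000e+00]])}
{'time': 0.1, 'joint_positions': array([-1.34602815e+00,  3.42669369e-01,  1.52494365e+00, -5.28554910e-06,
        1.27537830e+00, -1.46004159e-01]), 'dq': array([-0.00099504, -0.0019112 , -0.00052885, -0.00037593, -0.00020902,
        0.00104358]), 'tau': array([ 1.05016210e-03, -4.32004631e+01, -2.44693297e+01,  7.19633955e-02,
        5.25333895e-02, -4.52635732e-05]), 'tool_pos': array([ 190.14897068, -488.90673566,  189.49828391]), 'tcp_rot': array([-3.14020813e+00, -1.98485724e-04,  3.70773745e-01]), 'contact_force': array([-0.36483513, -0.12825142, -0.39175371]), 'moment': array([ 0.00633168, -0.0481009 ,  0.01773111]), 'finger_force': 0.0, 'grip_width': 91.54528846928093}
```

View pics/scene0.png

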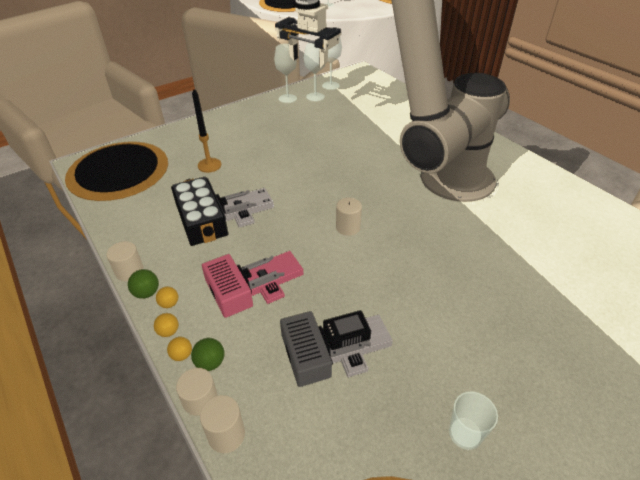

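View pics/side0.png

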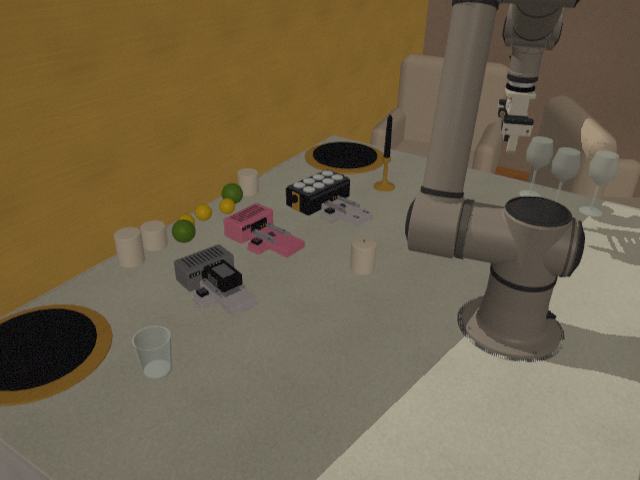

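The scene view shows the grey dock with the pack at about (345,335) and its pad at (354,362). The pink decoy is at (255,278), the uplighter at (200,208) with its cradle at (245,203), the candle at (348,217) and the tumbler at (472,420). The side view agrees.

```bash
python3 - <<'E'
from h import *
S=np.load('pics/scene0.npz');D=np.load('pics/side0.npz')
def p(n,c,u,v,z): print(n,onz(c,u,v,z).round(0))
p('pack top',S,347,323,67);p('pack top',D,223,272,67)
p('pad',S,354,361,32);p('pad',D,202,294,32)
p('deck end',S,384,333,22);p('deck end',D,247,301,22)
p('hous c',S,302,334,58)
p('up deck end',S,268,197,22);p('up deck end',D,364,214,22)
p('up pad',S,244,216,32);p('uppad',D,323,213,32)
p('up housing',S,197,199,74);p('up housing',D,318,185,74)
p('candle',S,349,205,77);p('cand',D,363,243,77)
p('tumbler',S,466,435,0); p('cstick',S,209,166,0)
E
```

```text
pack top [609. 260.  67.]
pack top [600. 269.  67.]
pad [635. 319.  32.]
pad [617. 326.  32.]
deck end [541. 298.  22.]
deck end [524. 279.  22.]
hous c [692. 225.  58.]
up deck end [ 509. -223.   22.]
up deck end [ 504. -241.   22.]
up pad [ 605. -181.   32.]
uppad [ 597. -162.   32.]
up housing [ 691. -264.   74.]
up housing [ 664. -238.   74.]
candle [391. -16.  77.]
cand [386. -13.  77.]
tumbler [552. 536.   0.]
cstick [ 567. -482.    0.]
```

```bash
cat >> h.py <<'E'
def go(x,y,z,yaw,base=None):
    o=get_obs(); M=R.from_euler('xyz',o['tcp_rot']); Tt=R.from_euler('xyz',[np.pi,0,yaw])
    print('t',round(o['time'],2),'dp',(M.inv().apply(np.array([x,y,z])-o['tool_pos'])/1000).round(4),'rot',(M.inv()*Tt).as_rotvec().round(4), 'F',np.array(o['contact_force']).round(1))
E
python3 - <<'E'
from h import *
c=cap('wrist','w0.png'); print(c['T_tool_cam'],c['vfov'],c['cx'],c['cy'])
go(480,-225,300,-0.1)
E
```

```text
[[ 7.24459460e-04  9.67805930e-01  2.51696556e-01  6.78500721e+01]
 [ 9.99999182e-01 -9.66348066e-04  8.37431087e-04 -4.75013944e-01]
 [ 1.05369725e-03  2.51695744e-01 -9.67805839e-01 -1.93485326e+02]
 [ 0.00000000e+00  0.00000000e+00  0.00000000e+00  1.00000000e+00]] 62.02349359206582 321.2070278110792 236.51463587071416
t 0.15 dp [ 0.3658 -0.1411 -0.1102] rot [-1.200e-03  1.000e-04  4.708e-01] F [-0.4  0.5  0.6]
```

```bash
python3 - <<'E'
from h import *
go(600,-230,210,-0.1)
E
```

```text
t 0.15 dp [ 0.4758 -0.0929 -0.0202] rot [-1.200e-03  1.000e-04  4.708e-01] F [-0.4  0.5  0.6]
```

```bash
python3 -m pendant '{"dp":[[0.476,-0.093,-0.02],[0.476,-0.093,-0.02],[0.476,-0.093,-0.02],[0.476,-0.093,-0.02],[0.476,-0.093,-0.02],[0.476,-0.093,-0.02],[0.476,-0.093,-0.02],[0.476,-0.093,-0.02]],"rotation":[[0,0,0.47],[0,0,0.47],[0,0,0.47],[0,0,0.47],[0,0,0.47],[0,0,0.47],[0,0,0.47],[0,0,0.47]]}' 0; python3 - <<'E'
from h import *
go(600,-230,210,-0.1)
E
```

```text
time: 1.15
tool_pos: [601.7, -228.7, 209.9]
tcp_rot: [3.142, 0.0, -0.099]
contact_force: [-0.5, -1.2, 0.0]
grip_width: 16.5
finger_force: 0.0
t 1.15 dp [-0.0016  0.0014 -0.0001] rot [0.0001 0.0004 0.001 ] F [-0.5 -1.2  0. ]
```

```bash
python3 - <<'E'
from h import *
cap('wrist','w1.png'); print(get_obs()['dq'].round(3))
E
```

```text
[-0.056 -0.049  0.123 -0.008 -0.043 -0.127]
```

View pics/w1.png

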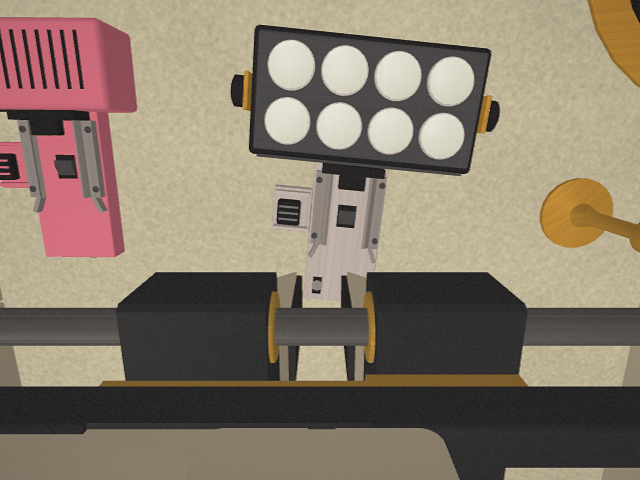

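The wrist view shows the uplighter with its lens top corners at (257,26), (491,50), (470,173) and (250,152). The cradle rails run from about (320,172)/(385,172) down to (308,253)/(377,255), with the pad at (288,212) and the catch at (346,215). I'll find the screws and edges at subpixel accuracy in a zoomed crop.

```bash
python3 - <<'E'
from h import *
o=get_obs(); print(o['tool_pos'],o['tcp_rot'])
im=cv2.imread('pics/w1.png')[150:305,230:420]
cv2.imwrite('pics/w1c.png',cv2.resize(im,None,fx=3.8,fy=3.8,interpolation=cv2.INTER_CUBIC))
E
```

```text
[ 606.89508376 -223.46891878  209.34504865] [-3.13837765e+00 -2.83702519e-03 -9.43282099e-02]
```

View pics/w1c.png

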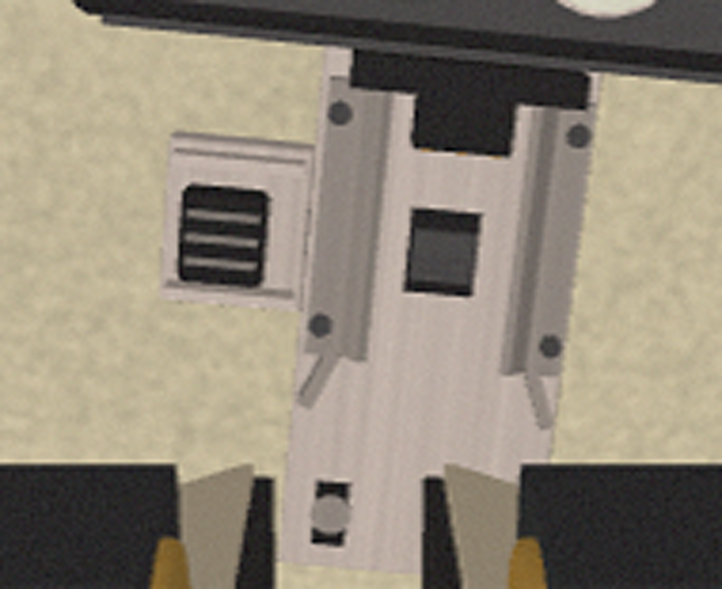

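The crop shows screws at (340,113), (320,325), (578,136) and (550,347), and the pad at (224,235). The arm was still settling, so I'll take another picture now that it is at rest.

```bash
python3 - <<'E'
from h import *
for i in range(3):
    c=cap('wrist',f'w2{i}.png'); o=get_obs(); print(o['time'],o['tool_pos'].round(1),o['tcp_rot'].round(4),o['dq'].round(3))
E
```

```text
1.25 [ 604.1 -225.7  208.9] [-3.1398e+00 -5.0000e-04 -9.3300e-02] [-0.078 -0.039  0.083 -0.049 -0.007 -0.056]
1.3 [ 601.9 -227.8  208.9] [-3.1409e+00  1.1000e-03 -9.4900e-02] [-0.06  -0.03   0.048 -0.022 -0.004 -0.017]
1.35 [ 600.5 -229.2  209.1] [-3.1414e+00  1.7000e-03 -9.7000e-02] [-0.044 -0.025  0.027 -0.006 -0.002 -0.004]
```

```bash
cat > det.py <<'E'
from h import *
def blobs(f,x0,y0,x1,y1,thr,amin,amax):
    im=cv2.imread(f); g=cv2.cvtColor(im,cv2.COLOR_BGR2GRAY)[y0:y1,x0:x1]
    g=cv2.resize(g,None,fx=4,fy=4,interpolation=cv2.INTER_CUBIC)
    n,l,s,ce=cv2.connectedComponentsWithStats((g<thr).astype('uint8'))
    return [((ce[i]+.5)/4-.5+[x0,y0]).round(2).tolist()+[int(s[i,4]),int(s[i,2]),int(s[i,3])] for i in range(1,n) if amin<s[i,4]<amax]
E
python3 - <<'E'
from det import *
for i in range(4): c=cap('wrist','w30.png')
o=get_obs(); print(o['time'],o['tool_pos'].round(1),o['tcp_rot'].round(4),o['dq'].round(3))
for t in (70,85,100): print(t,*blobs('pics/w30.png',265,165,395,250,t,150,9000),sep='\n')
E
```

```text
1.55 [ 599.2 -231.3  210.2] [ 3.1414e+00  4.0000e-04 -1.0110e-01] [-0.003 -0.003 -0.003  0.    -0.001  0.   ]
70
[315.84, 176.67, 246, 17, 21]
[378.97, 182.71, 272, 20, 22]
[285.39, 208.98, 6886, 96, 108]
[343.06, 213.28, 3819, 78, 92]
[310.82, 232.89, 242, 18, 20]
[371.6, 238.29, 239, 19, 20]
85
[316.06, 176.78, 392, 22, 23]
[378.97, 182.77, 408, 23, 24]
[285.39, 209.08, 7518, 98, 109]
[343.13, 213.51, 6181, 79, 94]
[311.04, 232.77, 383, 21, 23]
[371.69, 238.29, 374, 22, 23]
100
[316.1, 176.8, 480, 24, 26]
[378.97, 182.77, 491, 25, 26]
[285.44, 209.18, 8179, 99, 110]
[343.17, 213.52, 6367, 80, 94]
[311.11, 232.74, 460, 24, 25]
[371.73, 238.28, 454, 25, 25]
```

```bash
cat > bay.py <<'E'
from h import *
def bay(c,TL,TR,BL,BR,pad):
    a,b,d,e=[onz(c,*p,34)[:2] for p in (TL,TR,BL,BR)]; q=onz(c,*pad,32)[:2]
    ax=(a-d)+(b-e); yaw=np.arctan2(ax[1],ax[0]); x=np.array([np.cos(yaw),np.sin(yaw)]); y=np.array([-x[1],x[0]])
    m=(a+b+d+e)/4
    print('yaw',yaw.round(4),'left/right yaw',np.arctan2(*(a-d)[::-1]).round(4),np.arctan2(*(b-e)[::-1]).round(4),'len',np.linalg.norm(a-d),np.linalg.norm(b-e),'width',(a-b)@y,'skew',(a-b)@x)
    print('mid',m.round(1),'pad world',q.round(1),'pad rel mid (want y 56): x',(q-m)@x,'y',(q-m)@y)
    o=m+x*((q-m)@x); print('bay centre (x from pad)',o.round(1)); return o,yaw
E
python3 - <<'E'
from bay import *
c=np.load('pics/w30.npz')
o,yaw=bay(c,(316.1,176.8),(378.97,182.77),(311.1,232.75),(371.7,238.29),(285.4,209.1))
# nominal from housing corners
im=cv2.imread('pics/w30.png');g=cv2.cvtColor(im,cv2.COLOR_BGR2GRAY)
print(onz(c,343.1,213.4,22))
S=np.load('pics/scene0.npz')
X=np.array([np.cos(yaw),np.sin(yaw)]);Y=np.array([-X[1],X[0]])
for u,v in ((254,22),(488,47),(467,171),(247,149)):
    p=onz(c,u,v,74)[:2]-o; print('housing corner rel bay',(p@X).round(1),(p@Y).round(1))
E
```

```text
yaw -0.1935 left/right yaw -0.1928 -0.1942 len 53.33650719446814 53.32102402688139 width 58.33103075530288 skew 0.03443064615263758
mid [ 595.8 -251.9] pad world [ 600.  -196.3] pad rel mid (want y 56): x -6.480067949050518 y 55.31451411485517
bay centre (x from pad) [ 589.4 -250.6]
[ 588.43673899 -250.56575054   22.        ]
housing corner rel bay 147.9 85.7
housing corner rel bay 147.2 -92.0
housing corner rel bay 53.7 -93.4
housing corner rel bay 54.5 86.6
```

```bash
python3 - <<'E'
from h import *
go(600,260,200,-0.35)
E
```

```text
t 1.55 dp [-0.0487 -0.4889  0.0102] rot [0.0003 0.0003 0.2489] F [ 0.4  0.2 -0.3]
```

```bash
python3 -m pendant '{"dp":[[-0.006,-0.06,0.01],[-0.012,-0.12,0.01],[-0.018,-0.18,0.01],[-0.024,-0.24,0.01],[-0.03,-0.3,0.01],[-0.036,-0.36,0.01],[-0.041,-0.415,0.01],[-0.046,-0.46,0.01]],"rotation":[[0,0,0.03],[0,0,0.06],[0,0,0.1],[0,0,0.14],[0,0,0.18],[0,0,0.22],[0,0,0.24],[0,0,0.25]]}' 0.0918; python3 -m pendant '{"dp":[[0.003,-0.022,0],[0.003,-0.028,0],[0.003,-0.028,0],[0.003,-0.028,0]],"rotation":[[0,0,0],[0,0,0],[0,0,0],[0,0,0]]}'; python3 - <<'E'
from det import *
c=cap('wrist','d0.png')
o=get_obs(); print(o['time'],o['tool_pos'].round(1),o['tcp_rot'].round(4),o['dq'].round(3))
E
```

```text
time: 2.55
tool_pos: [599.8, 232.9, 200.6]
tcp_rot: [-3.141, -0.001, -0.351]
contact_force: [-0.3, -0.3, -0.0]
grip_width: 76.1
finger_force: 0.0
time: 3.05
tool_pos: [612.5, 255.9, 200.3]
tcp_rot: [3.141, -0.0, -0.351]
contact_force: [1.0, -0.3, 0.0]
grip_width: 92.0
finger_force: 0.0
3.1 [612.5 256.  200.3] [ 3.1413e+00 -1.0000e-04 -3.5080e-01] [ 0.005 -0.001 -0.003  0.002  0.001 -0.   ]
```

View pics/d0.png

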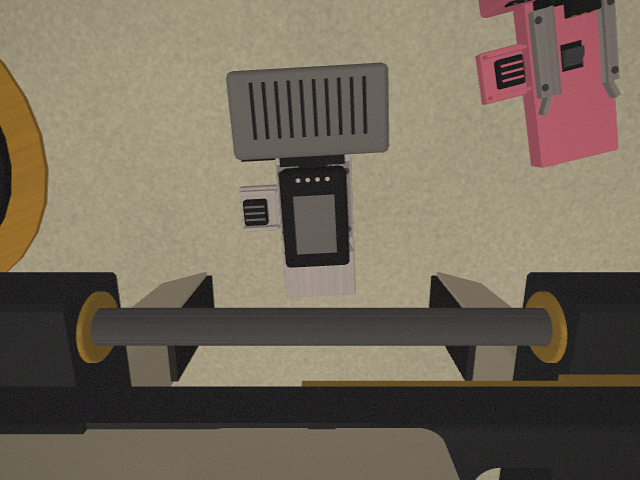

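The wrist view shows the dock: pack top from about (280,167) to (350,267), pad at (255,212), housing top corners at (228,72) to (388,152). The pink decoy is at the upper right.

```bash
python3 - <<'E'
from det import *
c=np.load('pics/d0.npz'); im=cv2.imread('pics/d0.png'); g=cv2.cvtColor(im,cv2.COLOR_BGR2GRAY)
print(blobs('pics/d0.png',236,180,278,235,60,2000,20000))
m=np.zeros_like(g); m[166:275,276:356]=(g[166:275,276:356]<60)*255
cn=max(cv2.findContours(m,cv2.RETR_EXTERNAL,cv2.CHAIN_APPROX_NONE)[0],key=cv2.contourArea)
r=cv2.minAreaRect(cn);print('pack',r); 
B=cv2.boxPoints(r); W=np.array([onz(c,u,v,67) for u,v in B]);print(B.round(1).tolist(),W.round(1).tolist(),np.linalg.norm(W-np.roll(W,1,0),axis=1).round(1))
ml=np.zeros_like(g); ml[185:262,286:345]=((g[185:262,286:345]>75))*255
cn=max(cv2.findContours(ml,cv2.RETR_EXTERNAL,cv2.CHAIN_APPROX_NONE)[0],key=cv2.contourArea)
r=cv2.minAreaRect(cn);print('label',r); B=cv2.boxPoints(r);W=np.array([onz(c,u,v,67) for u,v in B]);print(W.mean(0).round(1))
for i in range(2):
    e=W[(i+1)%4]-W[i]; print('label edge',np.linalg.norm(e).round(1),np.degrees(np.arctan2(e[1],e[0])).round(2))
# housing top
mh=np.zeros_like(g);mh[60:165,220:395]=(g[60:165,220:395]<115)*255
k=max(cv2.findContours(mh,cv2.RETR_EXTERNAL,cv2.CHAIN_APPROX_NONE)[0],key=cv2.contourArea);r=cv2.minAreaRect(k);print('housing',r)
h=[onz(c,u,v,58) for u,v in ((228,72),(388,64))];e=h[0]-h[1];print('housing far edge yaw',np.degrees(np.arctan2(e[1],e[0]))-90,np.linalg.norm(e))
# pack side edges: fit lines to the black mask left/right boundaries
rows=range(180,258)
L=[np.flatnonzero(m[r])[0]-.5 for r in rows];Rr=[np.flatnonzero(m[r])[-1]+.5 for r in rows]
for n,E in (('L',L),('R',Rr)):
    pts=np.array([onz(c,u,v,67)[:2] for u,v in zip(E,rows)]); l=cv2.fitLine(pts.astype('float32'),cv2.DIST_HUBER,0,.01,.01).ravel(); print(n,np.degrees(np.arctan(l[1]/l[0])),l[2:])
E
```

```text
[[255.55, 211.52, 7447, 102, 108]]
pack ((314.0047302246094, 215.63775634765625), (100.25076293945312, 69.1657943725586), 88.02507019042969)
[[277.70001220703125, 166.6999969482422], [346.79998779296875, 164.39999389648438], [350.29998779296875, 264.5], [281.20001220703125, 266.8999938964844]] [[662.9, 275.8, 67.0], [645.5, 222.6, 67.0], [564.0, 247.8, 67.0], [582.4, 304.5, 67.0]] [85.5 55.9 85.3 59.7]
label ((314.7389831542969, 224.04005432128906), (57.76215744018555, 40.7856559753418), 86.98721313476562)
[607.6 264.3  67. ]
label edge 33.6 -107.03
label edge 49.7 163.38
housing ((309.1113586425781, 115.92108154296875), (99.45621490478516, 161.90208435058594), 86.68222045898438)
housing far edge yaw -17.40446450834304 125.4843555487488
L -16.960543 [621.64417 288.3361 ]
R -17.042328 [597.6113  238.48811]
```

```bash
python3 - <<'E'
from det import *
c=np.load('pics/d0.npz'); yaw=np.radians(-17); X=np.array([np.cos(yaw),np.sin(yaw)]);Y=np.array([-X[1],X[0]])
q=onz(c,255.5,211.6,32)[:2]; print('pad',q, q@X,q@Y, 'pack y',430.2,'diff',q@Y-430.2)
o=X*(q@X)+Y*430.2; print('dock origin',o)
p=np.array([613.7,262.7]); print('pack centre x rel dock',(p-o)@X)
for u,v in ((228,72),(388,64),(388,152),(236,160)):
    p=onz(c,u,v,58)[:2]-o; print('hous',(p@X).round(1),(p@Y).round(1))
print('pad press target rot: tool y along dock x'); 
go(q[0]+2*Y[0],q[1]+2*Y[1],50,yaw)
E
```

```text
pad [630.52683514 314.64443817] 510.98268043260856 485.2441783239699 pack y 430.2 diff 55.0441783239699
dock origin [614.43347488 262.00542865]
pack centre x rel dock -0.9044985287565277
hous 117.0 61.4
hous 116.1 -64.1
hous 48.7 -63.3
hous 49.0 62.4
pad press target rot: tool y along dock x
t 3.1 dp [-0.0033 -0.0633  0.1503] rot [ 0.0003 -0.0001 -0.0541] F [-0.2 -0.8  0.7]
```

```bash
python3 - <<'E'
from h import *
go(614.4,262,42,-0.2967)
E
```

```text
t 3.1 dp [-0.0003 -0.0063  0.1583] rot [ 0.0003 -0.0001 -0.0541] F [-0.2 -0.8  0.7]
```

```bash
python3 -m pendant '{"dp":[[0,-0.003,0.03],[0,-0.006,0.07],[0,-0.006,0.11],[0,-0.006,0.14],[0,-0.006,0.152],[0,-0.006,0.157],[0,-0.006,0.158],[0,-0.006,0.158]],"rotation":[[0,0,-0.025],[0,0,-0.054],[0,0,-0.054],[0,0,-0.054],[0,0,-0.054],[0,0,-0.054],[0,0,-0.054],[0,0,-0.054]]}'; python3 - <<'E'
from h import *
go(614.4,262,32,-0.2967)
E
```

```text
time: 4.1
tool_pos: [615.2, 263.2, 43.3]
tcp_rot: [-3.141, -0.002, -0.295]
contact_force: [0.3, -0.4, 0.1]
grip_width: 91.6
finger_force: 0.0
t 4.1 dp [-0.0004  0.0014  0.0113] rot [-0.0011 -0.0018  0.0015] F [ 0.3 -0.4  0.1]
```

```bash
python3 -m pendant '{"dp":[[0,0,0.005],[0,0,0.008],[0,0,0.010],[0,0,0.012],[0,0,0.013],[0,0,0.014]],"rotation":[[0,0,0],[0,0,0],[0,0,0],[0,0,0],[0,0,0],[0,0,0]]}'
```

```text
time: 4.85
tool_pos: [614.5, 263.1, 28.0]
tcp_rot: [3.142, -0.0, -0.295]
contact_force: [0.6, -0.3, -0.7]
grip_width: 91.6
finger_force: 0.0
```

```bash
python3 - <<'E'
from det import *
c=cap('wrist','p0.png'); im=cv2.imread('pics/p0.png')[60:480,60:640]
cv2.imwrite('pics/p0c.png',im); o=get_obs(); print(o['tool_pos'],o['contact_force'])
E
```

```text
[614.4263352  263.01416749  27.92257722] [-0.12711666 -0.62314915 -0.17267325]
```

View pics/p0c.png

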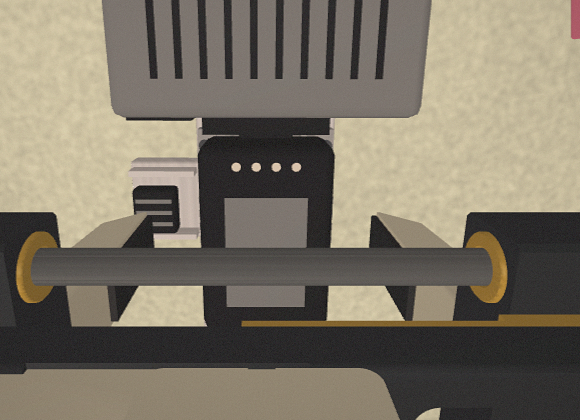

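```bash
python3 - <<'E'
from h import *
c=vision.capture('wrist'); T=np.linalg.inv(np.array(c['T_tool_cam'])); f=240/np.tan(np.radians(c['vfov'])/2)
for p in [(9.5,-46,0),(9.5,-65,0),(-9.5,-46,0),(-9.5,-65,0),(0,-55,0),(0,-56,-4),(0,0,-39),(42,0,-39)]:
    q=T@np.array([*p,1]); print(p,(c['cx']+f*q[0]/-q[2]-60).round(0),(c['cy']-f*q[1]/-q[2]-60).round(0))
c=np.load('pics/p0.npz')
print(onz(c,156+60,209+60,32))
E
```

```text
(9.5, -46, 0) 172.0 191.0
(9.5, -65, 0) 134.0 191.0
(-9.5, -46, 0) 174.0 226.0
(-9.5, -65, 0) 137.0 226.0
(0, -55, 0) 155.0 209.0
(0, -56, -4) 151.0 211.0
(0, 0, -39) 263.0 240.0
(42, 0, -39) 263.0 140.0
[631.13367551 313.90646329  32.        ]
```

```bash
python3 - <<'E'
from h import *
c=vision.capture('wrist'); T=np.linalg.inv(np.array(c['T_tool_cam'])); f=240/np.tan(np.radians(c['vfov'])/2)
for p in [(9.5,-46,-z) for z in (0,10,19,25,30,38)]+[(9.5,-55,0),(-9.5,-55,0),(-9.5,-46,-38)]:
    q=T@np.array([*p,1]); print(p,(c['cx']+f*q[0]/-q[2]-60).round(0),(c['cy']-f*q[1]/-q[2]-60).round(0))
E
```

```text
(9.5, -46, 0) 172.0 191.0
(9.5, -46, -10) 167.0 197.0
(9.5, -46, -19) 163.0 203.0
(9.5, -46, -25) 160.0 207.0
(9.5, -46, -30) 157.0 211.0
(9.5, -46, -38) 152.0 217.0
(9.5, -55, 0) 154.0 191.0
(-9.5, -55, 0) 156.0 226.0
(-9.5, -46, -38) 155.0 259.0
```

The wrist view shows the left finger's end at about (150,213) in the crop. It covers the corner of the pad at (156,209) but does not touch it. The force is zero, so I'll keep lowering gently while watching the force.

```bash
python3 -m pendant '{"dp":[[0,0,0.001],[0,0,0.002],[0,0,0.003],[0,0,0.004]],"rotation":[[0,0,0],[0,0,0],[0,0,0],[0,0,0]]}'; python3 - <<'E'
from h import *
S=cap('scene','s1.png'); P=np.array(S['pose']); f=240/np.tan(np.radians(S['vfov'])/2)
o=get_obs(); t=o['tool_pos']; M=R.from_euler('xyz',o['tcp_rot'])
print(t,o['contact_force'],o['moment'])
for p in [(0,-46,0),(0,46,0),(0,-46,-30),(0,46,-30),(0,-65,0),(0,65,0)]:
    q=np.linalg.inv(P)@np.array([*(t+M.apply(p)),1]); print(p,((S['cx']+f*q[0]/-q[2]-280)*7).round(0),((S['cy']-f*q[1]/-q[2]-290)*7).round(0))
im=cv2.imread('pics/s1.png')[290:375,280:390]; cv2.imwrite('pics/s1c.png',cv2.resize(im,None,fx=7,fy=7,interpolation=cv2.INTER_CUBIC))
E
```

```text
time: 5.5
tool_pos: [614.5, 263.0, 24.0]
tcp_rot: [3.141, -0.0, -0.295]
contact_force: [0.1, -0.9, -0.3]
grip_width: 92.2
finger_force: 0.0
[614.36057539 262.98671189  23.85424885] [-1.13361472 -0.24771862 -0.93688145] [ 0.09671899 -0.02125454  0.02584574]
(0, -46, 0) 512.0 468.0
(0, 46, 0) 402.0 213.0
(0, -46, -30) 517.0 408.0
(0, 46, -30) 404.0 152.0
(0, -65, 0) 537.0 525.0
(0, 65, 0) 381.0 164.0
```

View pics/s1c.png

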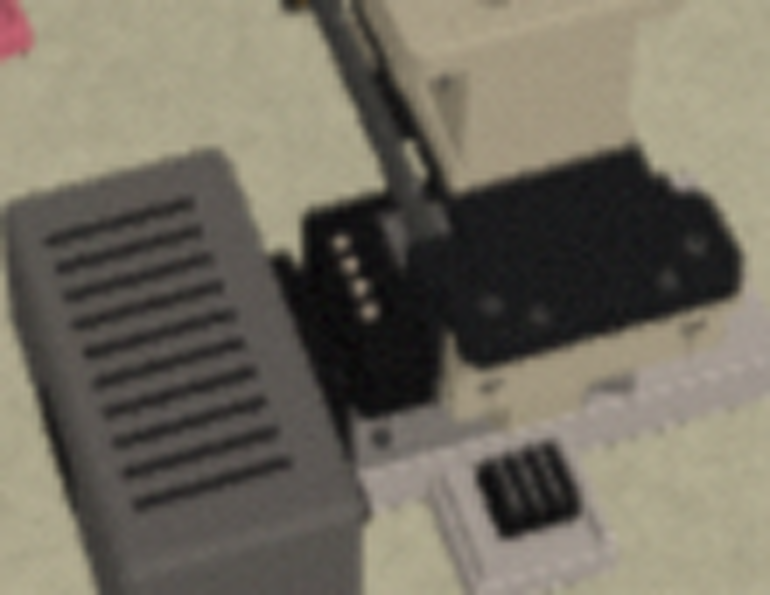

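```bash
python3 - <<'E'
from h import *
S=np.load('pics/s1.npz'); P=S['pose']; f=240/np.tan(np.radians(S['vfov'])/2)
o=get_obs(); t=o['tool_pos']; M=R.from_euler('xyz',o['tcp_rot'])
for p in [(37,-95,-66),(-37,-95,-66),(37,-95,-110),(-37,-95,-110),(37,95,-66),(9.5,-65,0),(-9.5,-65,0),(9.5,-65,-30),(-9.5,-65,-30),(9.5,-65,-60),(-9.5,-65,-60)]:
    q=np.linalg.inv(P)@np.array([*(t+M.apply(p)),1]); print(p,((S['cx']+f*q[0]/-q[2]-280)*7).round(0),((S['cy']-f*q[1]/-q[2]-290)*7).round(0))
E
```

```text
(37, -95, -66) 456.0 526.0
(-37, -95, -66) 724.0 447.0
(37, -95, -110) 462.0 430.0
(-37, -95, -110) 739.0 350.0
(37, 95, -66) 231.0 -19.0
(9.5, -65, 0) 505.0 535.0
(-9.5, -65, 0) 569.0 516.0
(9.5, -65, -30) 509.0 476.0
(-9.5, -65, -30) 575.0 456.0
(9.5, -65, -60) 514.0 413.0
(-9.5, -65, -60) 581.0 394.0
```

In the scene crop the gripper body's lower edge runs from (450,420) to (730,340), and the pad at (530,490) is still uncovered. The fingers therefore end roughly 30 to 45 mm higher than the reported TCP. I'll keep feeling downward in small calls.

```bash
python3 -m pendant '{"dp":[[0,0,0.0015],[0,0,0.003],[0,0,0.0045],[0,0,0.006]],"rotation":[[0,0,0],[0,0,0],[0,0,0],[0,0,0]]}'
python3 -c "
from h import *
c=cap('wrist','p1.png');im=cv2.imread('pics/p1.png')[200:460,150:510];cv2.imwrite('pics/p1c.png',cv2.resize(im,None,fx=2.2,fy=2.2))
s=cap('side','sd1.png');print(get_obs()['tool_pos'])"
```

```text
time: 6.05
tool_pos: [614.4, 263.0, 18.0]
tcp_rot: [3.141, 0.0, -0.295]
contact_force: [-0.2, -0.1, -0.4]
grip_width: 91.8
finger_force: 0.0
[614.3045796  262.98098338  17.8181941 ]
```

```bash
python3 -m pendant '{"dp":[[0,0,0.0015],[0,0,0.003],[0,0,0.0045],[0,0,0.006]],"rotation":[[0,0,0],[0,0,0],[0,0,0],[0,0,0]]}'
```

```text
time: 6.65
tool_pos: [614.5, 263.0, 12.0]
tcp_rot: [3.142, -0.0, -0.295]
contact_force: [0.2, 0.4, -0.6]
grip_width: 92.0
finger_force: 0.0
```

View pics/p1c.png

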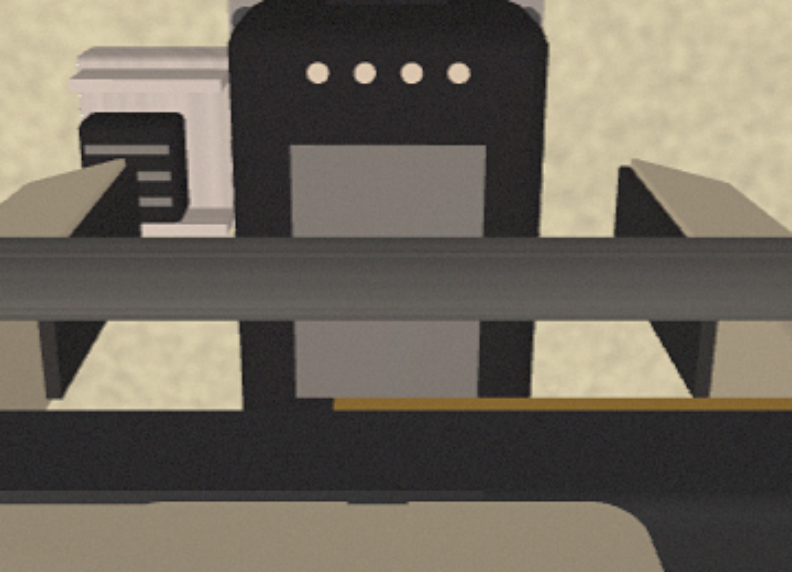

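The view shows the fingertip's front corner at full-frame pixel (207,273), which puts the tip about 34 mm or more behind the reported TCP. I'll keep going down by feel.

```bash
python3 -m pendant '{"dp":[[0,0,0.0015],[0,0,0.003],[0,0,0.0045],[0,0,0.006]],"rotation":[[0,0,0],[0,0,0],[0,0,0],[0,0,0]]}'; python3 -m pendant '{"dp":[[0,0,0.0015],[0,0,0.003],[0,0,0.0045]],"rotation":[[0,0,0],[0,0,0],[0,0,0]]}'
```

```text
time: 7.15
tool_pos: [614.4, 263.0, 6.0]
tcp_rot: [3.142, -0.0, -0.295]
contact_force: [-0.6, 0.7, -0.5]
grip_width: 92.0
finger_force: 0.0
time: 7.52
tool_pos: [614.5, 263.0, 1.5]
tcp_rot: [3.142, -0.0, -0.295]
contact_force: [0.2, 1.0, 0.6]
grip_width: 91.7
finger_force: 0.0
```

```bash
python3 -m pendant '{"dp":[[0,0,0.0015],[0,0,0.003],[0,0,0.0045]],"rotation":[[0,0,0],[0,0,0],[0,0,0]]}'; python3 -m pendant '{"dp":[[0,0,0.0015],[0,0,0.003],[0,0,0.0045]],"rotation":[[0,0,0],[0,0,0],[0,0,0]]}'
```

```text
time: 7.9
tool_pos: [614.5, 263.0, -3.0]
tcp_rot: [3.142, -0.0, -0.295]
contact_force: [-0.3, 0.4, 0.6]
grip_width: 91.6
finger_force: 0.0
time: 8.28
tool_pos: [614.6, 263.1, -6.6]
tcp_rot: [-3.141, -0.001, -0.295]
contact_force: [-2.7, -0.6, 6.5]
grip_width: 92.2
finger_force: 3.2
```

```bash
python3 -m pendant '{"dp":[[0,0,0.001],[0,0,0.002],[0,0,0.003],[0,0,0.003]],"rotation":[[0,0,0],[0,0,0],[0,0,0],[0,0,0]]}'
```

```text
time: 8.78
tool_pos: [614.8, 263.1, -9.5]
tcp_rot: [-3.141, -0.001, -0.295]
contact_force: [-2.0, -1.2, 4.9]
grip_width: 92.1
finger_force: 2.8
```

```bash
python3 -m pendant '{"dp":[[0,0,0.0008],[0,0,0.0016],[0,0,0.0016]],"rotation":[[0,0,0],[0,0,0],[0,0,0]]}'; python3 - <<'E'
from h import *
c=cap('wrist','p2.png');o=get_obs();print(o['contact_force'],o['tool_pos'])
im=cv2.imread('pics/p2.png'); g=cv2.cvtColor(im,cv2.COLOR_BGR2GRAY)
a=cv2.cvtColor(cv2.imread('pics/p1.png'),cv2.COLOR_BGR2GRAY)
print('top-edge profile of the pack, col 300..',g[150:240,321].tolist())
E
```

```text
time: 9.15
tool_pos: [614.8, 263.2, -10.6]
tcp_rot: [-3.141, -0.001, -0.295]
contact_force: [-1.9, -2.0, 7.6]
grip_width: 91.6
finger_force: 4.1
[-2.18285644 -1.53106895  8.85559742] [614.87772097 263.14320061 -10.55946145]
top-edge profile of the pack, col 300.. [130, 128, 130, 131, 128, 130, 130, 128, 131, 129, 129, 129, 132, 131, 130, 131, 130, 128, 131, 128, 131, 127, 130, 130, 131, 127, 127, 130, 132, 129, 131, 125, 127, 125, 128, 126, 125, 124, 123, 117, 114, 59, 44, 43, 46, 44, 42, 46, 47, 43, 44, 43, 47, 45, 46, 46, 44, 44, 39, 44, 44, 41, 43, 48, 39, 46, 42, 46, 38, 45, 44, 46, 44, 44, 41, 45, 47, 50, 41, 44, 47, 47, 48, 42, 45, 49, 45, 48, 46, 43]
```

```bash
cat > leds.py <<'E'
from h import *
def leds(f,roi,z=67):
    c=np.load('pics/'+f+'.npz'); x0,y0,x1,y1=roi; g=cv2.cvtColor(cv2.imread('pics/'+f+'.png'),cv2.COLOR_BGR2GRAY)[y0:y1,x0:x1]
    n,l,s,ce=cv2.connectedComponentsWithStats((g>150).astype('uint8')); yaw=np.radians(-17); X=np.array([np.cos(yaw),np.sin(yaw)]);Y=np.array([-X[1],X[0]])
    for i in range(1,n):
        p=onz(c,*(ce[i]+[x0,y0]),z)[:2]-[614.4,262]; print(f,ce[i].round(1)+[x0,y0],s[i,4],'dock xy',(p@X).round(1),(p@Y).round(1))
E
python3 -c "
from leds import *
leds('d0',(290,172,336,188)); leds('p1',(275,220,370,250)); leds('p2',(275,190,370,310))"
```

```text
d0 [327.1 178.4] 11 dock xy 30.9 -12.1
d0 [297.9 180.1] 8 dock xy 30.7 11.8
d0 [307.2 179.5] 10 dock xy 30.8 4.2
d0 [317. 179.] 9 dock xy 30.8 -3.8
p1 [294.1 232.8] 68 dock xy 30.9 11.9
p1 [315.4 232.8] 70 dock xy 30.9 4.0
p1 [336.9 232.9] 67 dock xy 30.9 -4.1
p1 [358.  232.9] 67 dock xy 31.0 -11.9
p2 [275.3 212.3] 3 dock xy 44.6 15.6
p2 [288.  226.9] 341 dock xy 40.1 11.9
p2 [365.1 227.3] 270 dock xy 40.1 -11.1
p2 [275.  220.5] 12 dock xy 42.1 15.7
p2 [275.4 230.1] 8 dock xy 39.1 15.7
p2 [275.4 236.9] 8 dock xy 37.1 15.8
p2 [275.5 246.7] 23 dock xy 34.0 15.8
p2 [327. 246.] 7 dock xy 34.3 0.2
p2 [349. 246.] 7 dock xy 34.3 -6.4
p2 [290.1 303.9] 77 dock xy 15.3 11.7
p2 [315.4 304. ] 78 dock xy 15.3 3.8
p2 [340.7 304. ] 75 dock xy 15.4 -4.2
p2 [365.2 303.9] 63 dock xy 15.4 -11.9
```

The LEDs moved from dock x 30.9 to 15.3 mm, so the pack is free and has come out 15.6 mm. Next I lift off the pad, move back 18 mm and grip.

```bash
python3 -m pendant '{"dp":[[0,0,-0.007],[0,0,-0.014],[-0.006,0.001,-0.0145],[-0.012,0.001,-0.0145],[-0.017,0.001,-0.0145],[-0.018,0.001,-0.0145],[-0.018,0.001,-0.0145]],"rotation":[[0,0,0],[0,0,0],[0,0,0.002],[0,0,0.002],[0,0,0.002],[0,0,0.002],[0,0,0.002]]}'; python3 -m pendant '{"dp":[[0,0,0],[0,0,0],[0,0,0],[0,0,0],[0,0,0],[0,0,0],[0,0,0],[0,0,0]],"rotation":[[0,0,0],[0,0,0],[0,0,0],[0,0,0],[0,0,0],[0,0,0],[0,0,0],[0,0,0]]}' 0.05; python3 - <<'E'
from h import *
o=get_obs(); print(o['contact_force'],o['tool_pos']); yaw=np.radians(-17); X=np.array([np.cos(yaw),np.sin(yaw)]);Y=np.array([-X[1],X[0]])
p=o['tool_pos'][:2]-[614.4,262];print(p@X,p@Y)
E
```

```text
time: 10.07
tool_pos: [596.9, 267.4, 2.4]
tcp_rot: [3.141, -0.0, -0.297]
contact_force: [0.4, -0.2, -0.7]
grip_width: 91.8
finger_force: 0.0
time: 11.08
tool_pos: [596.9, 267.1, 2.5]
tcp_rot: [3.141, 0.0, -0.297]
contact_force: [-1.4, -3.3, 1.0]
grip_width: 55.8
finger_force: 30.0
[-1.44333682 -3.32363866  0.99819622] [596.87707109 267.08344327   2.49481945]
-18.243515227566064 -0.2618876179385712
```

```bash
python3 -m pendant '{"dp":[[-0.004,0,0],[-0.01,0,0],[-0.018,0,0],[-0.026,0,0],[-0.034,0,0],[-0.042,0,0],[-0.05,0,0],[-0.058,0,0]],"rotation":[[0,0,0],[0,0,0],[0,0,0],[0,0,0],[0,0,0],[0,0,0],[0,0,0],[0,0,0]]}'; python3 -m pendant '{"dp":[[-0.012,0,0],[-0.022,0,0],[-0.03,0,0],[-0.03,0,-0.002],[-0.03,0,-0.008],[-0.03,0,-0.02],[-0.03,0,-0.045],[-0.03,0,-0.08]],"rotation":[[0,0,0],[0,0,0],[0,0,0],[0,0,0],[0,0,0],[0,0,0],[0,0,0],[0,0,0]]}'
```

```text
time: 12.08
tool_pos: [540.7, 284.9, 2.2]
tcp_rot: [-3.141, 0.0, -0.297]
contact_force: [0.5, 0.6, -4.2]
grip_width: 55.7
finger_force: 30.0
time: 13.08
tool_pos: [512.6, 292.7, 83.3]
tcp_rot: [3.141, 0.001, -0.298]
contact_force: [-0.2, 0.8, -3.8]
grip_width: 55.6
finger_force: 30.0
```

```bash
cat >> h.py <<'E'
UO=np.array([589.4,-250.6]);UY=-0.1935;UX=np.array([np.cos(UY),np.sin(UY)]);UYv=np.array([-UX[1],UX[0]])
def up(x,y=0): return UO+UX*x+UYv*y
def where():
    o=get_obs(); p=o['tool_pos'][:2]-UO; F=o['contact_force'][:2]; print('t',round(o['time'],2),'up x',(p@UX).round(2),'y',(p@UYv).round(2),'z',o['tool_pos'][2].round(2),'yaw err',round(o['tcp_rot'][2]-UY,4),'F',(F@UX).round(1),(F@UYv).round(1),o['contact_force'][2].round(1),'Mz',o['moment'].round(2))
E
python3 - <<'E'
from h import *
t=up(-97.6); print(t); go(*t,83,UY); where()
E
```

```text
[ 493.62148776 -231.83203279]
t 13.07 dp [0.1356 0.5071 0.0006] rot [ 0.0008  0.0009 -0.1041] F [-0.2  0.8 -3.8]
t 13.07 up x -179.83 y 518.42 z 83.33 yaw err -0.1041 F -0.3 0.7 -3.8 Mz [ 0.08 -0.05  0.04]
```

```bash
python3 -m pendant '{"dp":[[0.008,0.03,0],[0.02,0.075,0],[0.034,0.126,0],[0.047,0.177,0],[0.061,0.228,0],[0.075,0.279,0],[0.088,0.33,0],[0.102,0.381,0]],"rotation":[[0,0,-0.01],[0,0,-0.02],[0,0,-0.04],[0,0,-0.06],[0,0,-0.08],[0,0,-0.09],[0,0,-0.1],[0,0,-0.104]]}'; python3 - <<'E'
from h import *
t=up(-97.6); go(*t,40,UY); where()
E
```

```text
time: 14.08
tool_pos: [499.0, -103.2, 83.7]
tcp_rot: [3.141, -0.002, -0.193]
contact_force: [0.6, 0.2, -4.7]
grip_width: 55.5
finger_force: 30.0
t 14.07 dp [0.0193 0.1272 0.0438] rot [ 0.0004 -0.002   0.0001] F [ 0.6  0.2 -4.7]
t 14.07 up x -117.01 y 127.26 z 83.71 yaw err 0.0001 F 0.6 0.3 -4.7 Mz [ 0.12 -0.04  0.02]
```

```bash
python3 -m pendant '{"dp":[[0.006,0.04,0],[0.012,0.08,0],[0.017,0.11,0],[0.019,0.122,0],[0.019,0.124,0],[0.019,0.124,0],[0.019,0.124,0]],"rotation":[[0,0,0],[0,0,0],[0,0,0],[0,0,0],[0,0,0],[0,0,0],[0,0,0]]}'; python3 - <<'E'
from h import *
t=up(-97.6); go(*t,15,UY); where(); print(get_obs()['dq'].round(3))
E
```

```text
time: 14.95
tool_pos: [493.7, -225.3, 82.6]
tcp_rot: [-3.141, 0.0, -0.192]
contact_force: [-0.0, 0.5, -4.0]
grip_width: 55.8
finger_force: 30.0
t 14.95 dp [0.0012 0.0064 0.0676] rot [-0.0002  0.0002  0.0015] F [-0.   0.5 -4. ]
t 14.95 up x -98.81 y 6.38 z 82.59 yaw err 0.0015 F -0.1 0.4 -4.0 Mz [0.05 0.04 0.  ]
[-0.001  0.001 -0.001 -0.    -0.001 -0.002]
```

```bash
python3 -m pendant '{"dp":[[0.001,0.0064,0.02],[0.001,0.0064,0.045],[0.001,0.0064,0.063],[0.001,0.0064,0.073],[0.001,0.0064,0.076],[0.001,0.0064,0.077],[0.001,0.0064,0.077]],"rotation":[[0,0,0.0015],[0,0,0.0015],[0,0,0.0015],[0,0,0.0015],[0,0,0.0015],[0,0,0.0015],[0,0,0.0015]]}'; python3 - <<'E'
from h import *
where(); cap('scene','s2.png'); c=cap('wrist','w5.png')
im=cv2.imread('pics/w5.png')[60:330,190:460]; cv2.imwrite('pics/w5c.png',cv2.resize(im,None,fx=2.2,fy=2.2))
E
```

```text
time: 15.82
tool_pos: [493.7, -233.1, 6.1]
tcp_rot: [3.141, -0.001, -0.195]
contact_force: [0.1, 0.4, -3.3]
grip_width: 55.9
finger_force: 30.0
t 15.82 up x -97.24 y -1.23 z 6.12 yaw err -0.0011 F -0.0 0.4 -3.3 Mz [ 0.03  0.01 -0.  ]
```

View pics/w5c.png

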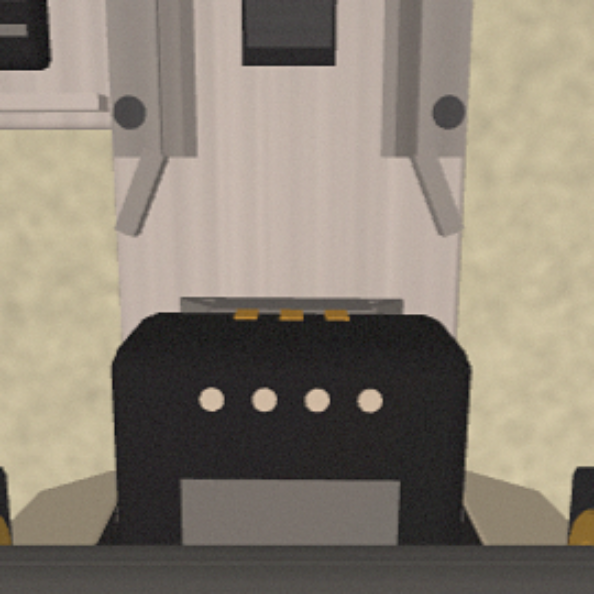

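The crop shows the pack ahead of the mouth. The rail screws are at (129,112) and (448,112), so their middle is 288.5, and the LED middle is 290.5. The pack sits about 0.5 to 0.8 mm to the right of the bay, so I'll shift it by that and lower it onto the deck.

```bash
python3 -m pendant '{"dp":[[0,-0.0007,0.001],[0,-0.0007,0.002],[0,-0.0007,0.003],[0,-0.0007,0.003]],"rotation":[[0,0,0],[0,0,0],[0,0,0],[0,0,0]]}' ; python3 -c "
from h import *
where()"
```

```text
time: 16.42
tool_pos: [493.4, -232.2, 2.4]
tcp_rot: [-3.142, 0.0, -0.195]
contact_force: [0.3, 0.7, -4.3]
grip_width: 55.6
finger_force: 30.0
t 16.43 up x -97.74 y -0.39 z 2.39 yaw err -0.0013 F 0.2 0.7 -4.3 Mz [ 0.04  0.02 -0.  ]
```

```bash
python3 -m pendant '{"dp":[[0,0,0.0004],[0,0,0.0008],[0,0,0.0008]],"rotation":[[0,0,0],[0,0,0],[0,0,0]]}' ; python3 -c "
from h import *
where()"
```

```text
time: 16.8
tool_pos: [493.5, -232.2, 1.7]
tcp_rot: [3.142, 0.0, -0.195]
contact_force: [0.3, -0.0, -4.1]
grip_width: 56.0
finger_force: 30.0
t 16.8 up x -97.68 y -0.42 z 1.7 yaw err -0.0012 F 0.3 0.0 -4.1 Mz [ 0.05  0.01 -0.  ]
```

```bash
python3 -m pendant '{"dp":[[0,0,0.0005],[0,0,0.001],[0,0,0.001]],"rotation":[[0,0,0],[0,0,0],[0,0,0]]}' ; python3 -c "
from h import *
where()"
```

```text
time: 17.18
tool_pos: [494.0, -232.6, 1.5]
tcp_rot: [3.141, -0.002, -0.195]
contact_force: [-1.5, 0.3, 5.4]
grip_width: 55.9
finger_force: 30.0
t 17.18 up x -97.07 y -0.64 z 1.48 yaw err -0.0013 F -1.5 0.0 5.4 Mz [0.26 0.07 0.04]
```

```bash
python3 -m pendant '{"dp":[[0.001,0,-0.0006],[0.004,0,-0.0006],[0.008,0,-0.0006],[0.012,0,-0.0006],[0.016,0,-0.0006],[0.02,0,-0.0006],[0.023,0,-0.0006],[0.025,0,-0.0006]],"rotation":[[0,0,0],[0,0,0],[0,0,0],[0,0,0],[0,0,0],[0,0,0],[0,0,0],[0,0,0]]}' ; python3 -c "
from h import *
where()"
```

```text
time: 18.18
tool_pos: [518.6, -237.3, 1.8]
tcp_rot: [3.141, -0.001, -0.194]
contact_force: [-2.3, 1.1, 6.8]
grip_width: 56.0
finger_force: 30.0
t 18.18 up x -72.07 y -0.56 z 1.85 yaw err -0.001 F -2.4 0.6 6.8 Mz [0.24 0.56 0.01]
```

```bash
python3 -m pendant '{"dp":[[0.003,0,-0.0005],[0.006,0,-0.0005],[0.01,0,-0.0005],[0.014,0,-0.0005],[0.018,0,-0.0005],[0.021,0,-0.0005],[0.023,0,-0.0005],[0.023,0,-0.0005]],"rotation":[[0,0,0],[0,0,0],[0,0,0],[0,0,0],[0,0,0],[0,0,0],[0,0,0],[0,0,0]]}' ; python3 -c "
from h import *
where()"
```

```text
time: 19.18
tool_pos: [540.8, -241.5, 1.8]
tcp_rot: [3.142, -0.0, -0.195]
contact_force: [0.4, -0.2, 3.9]
grip_width: 55.8
finger_force: 30.0
t 19.18 up x -49.4 y -0.44 z 1.79 yaw err -0.0012 F 0.4 -0.1 3.9 Mz [0.26 0.26 0.  ]
```

```bash
python3 -m pendant '{"dp":[[0.002,0,-0.0002],[0.004,0,-0.0002],[0.006,0,-0.0002],[0.008,0,-0.0002],[0.01,0,-0.0002],[0.012,0,-0.0002],[0.014,0,-0.0002],[0.016,0,-0.0002]],"rotation":[[0,0,0],[0,0,0],[0,0,0],[0,0,0],[0,0,0],[0,0,0],[0,0,0],[0,0,0]]}' ; python3 -c "
from h import *
where()"
```

```text
time: 20.18
tool_pos: [556.6, -244.8, 2.1]
tcp_rot: [3.141, -0.001, -0.195]
contact_force: [-0.9, 0.7, 4.0]
grip_width: 55.6
finger_force: 30.0
t 20.18 up x -33.28 y -0.57 z 2.11 yaw err -0.0013 F -1.0 0.5 4.0 Mz [ 0.03  0.1  -0.05]
```

```bash
python3 -m pendant '{"dp":[[0.002,0,0],[0.0045,0,0],[0.007,0,0],[0.0095,0,0],[0.012,0,0],[0.0145,0,0],[0.0165,0,0],[0.0175,0,0]],"rotation":[[0,0,0],[0,0,0],[0,0,0],[0,0,0],[0,0,0],[0,0,0],[0,0,0],[0,0,0]]}' ; python3 -c "
from h import *
where(); cap('wrist','w6.png')
c=np.load('pics/w6.npz'); g=cv2.cvtColor(cv2.imread('pics/w6.png'),cv2.COLOR_BGR2GRAY)[200:300,270:372]
n,l,s,ce=cv2.connectedComponentsWithStats((g>150).astype('uint8'))
for i in range(1,n):
    p=onz(c,*(ce[i]+[270,200]),67)[:2]-UO; print(ce[i]+[270,200],s[i,4],'LED up x,y',p@UX,p@UYv)
"
```

```text
time: 21.18
tool_pos: [573.5, -248.0, 2.0]
tcp_rot: [3.142, -0.0, -0.195]
contact_force: [-1.9, 0.5, 4.7]
grip_width: 56.0
finger_force: 30.0
t 21.18 up x -16.06 y -0.49 z 2.01 yaw err -0.0012 F -1.9 0.1 4.7 Mz [0.18 0.21 0.01]
[272. 201.] 1 LED up x,y 29.899692439553995 16.20466396634561
[274.5 201. ] 2 LED up x,y 29.899424692398657 15.391836338737312
[366.85714286 201.07142857] 14 LED up x,y 29.86608438961284 -14.631637251261036
[298. 204.] 3 LED up x,y 28.91001957369809 7.7665486943647775
[285.60465116 240.6744186 ] 86 LED up x,y 16.533190434202073 12.08815622416523
[309.61363636 240.77272727] 88 LED up x,y 16.497194970885317 4.0803329557992205
[333.64772727 241.06818182] 88 LED up x,y 16.393038466252936 -3.9366561330901924
[357.53409091 241.20454545] 88 LED up x,y 16.343885218679613 -11.905480085720715
```

```bash
python3 -m pendant '{"dp":[[0.002,0,0],[0.004,0,0],[0.006,0,0],[0.008,0,0],[0.01,0,0],[0.0115,0,0],[0.0125,0,0],[0.0132,0,0]],"rotation":[[0,0,0],[0,0,0],[0,0,0],[0,0,0],[0,0,0],[0,0,0],[0,0,0],[0,0,0]]}' ; python3 -c "
from h import *
where()"
```

```text
time: 22.22
tool_pos: [585.0, -250.2, 1.8]
tcp_rot: [-3.141, 0.003, -0.195]
contact_force: [-5.5, 0.6, 6.6]
grip_width: 55.7
finger_force: 30.0
t 22.23 up x -4.42 y -0.41 z 1.79 yaw err -0.001 F -5.6 -0.4 6.6 Mz [ 0.3   1.12 -0.  ]
```

```bash
python3 -m pendant '{"dp":[[0.0006,0,0],[0.0012,0,0],[0.0018,0,0],[0.0024,0,0],[0.0024,0,0]],"rotation":[[0,0,0],[0,0,0],[0,0,0],[0,0,0],[0,0,0]]}' ; python3 -c "
from h import *
where()"
```

```text
time: 22.85
tool_pos: [587.5, -250.6, 1.7]
tcp_rot: [-3.141, 0.003, -0.195]
contact_force: [-4.5, 1.0, 6.0]
grip_width: 55.9
finger_force: 30.0
t 22.85 up x -1.88 y -0.39 z 1.69 yaw err -0.0011 F -4.6 0.2 6.0 Mz [0.36 1.   0.06]
```

```bash
python3 -m pendant '{"dp":[[0.0006,0,0],[0.0012,0,0],[0.0012,0,0]],"rotation":[[0,0,0],[0,0,0],[0,0,0]]}' ; python3 -c "
from h import *
where()"; python3 -m pendant '{"dp":[[0.0006,0,0],[0.001,0,0],[0.001,0,0]],"rotation":[[0,0,0],[0,0,0],[0,0,0]]}' ; python3 -c "
from h import *
where()"
```

```text
time: 23.22
tool_pos: [588.2, -250.8, 1.7]
tcp_rot: [-3.141, 0.004, -0.195]
contact_force: [-5.4, 1.3, 7.3]
grip_width: 55.7
finger_force: 30.0
t 23.23 up x -1.16 y -0.38 z 1.69 yaw err -0.0011 F -5.6 0.2 7.3 Mz [0.42 1.26 0.04]
time: 23.6
tool_pos: [589.1, -250.9, 1.7]
tcp_rot: [-3.141, 0.004, -0.195]
contact_force: [-6.3, 0.4, 7.3]
grip_width: 56.2
finger_force: 30.0
t 23.6 up x -0.22 y -0.37 z 1.71 yaw err -0.0011 F -6.3 -0.9 7.3 Mz [0.37 1.26 0.05]
```

```bash
python3 -m pendant '{"dp":[[0.0006,0,0],[0.001,0,0],[0.001,0,0]],"rotation":[[0,0,0],[0,0,0],[0,0,0]]}' ; python3 -c "
from h import *
where()"; python3 -m pendant '{"dp":[[0.0005,0,0],[0.0009,0,0],[0.0009,0,0]],"rotation":[[0,0,0],[0,0,0],[0,0,0]]}' ; python3 -c "
from h import *
where()"
```

```text
time: 23.98
tool_pos: [589.2, -250.9, 1.7]
tcp_rot: [-3.141, 0.006, -0.194]
contact_force: [-9.3, 0.7, 9.0]
grip_width: 55.8
finger_force: 30.0
t 23.98 up x -0.1 y -0.37 z 1.65 yaw err -0.001 F -9.2 -1.1 9.0 Mz [0.5  1.62 0.07]
time: 24.35
tool_pos: [589.2, -250.9, 1.7]
tcp_rot: [-3.141, 0.008, -0.194]
contact_force: [-13.3, 2.4, 11.6]
grip_width: 55.9
finger_force: 30.0
t 24.35 up x -0.13 y -0.36 z 1.66 yaw err -0.0009 F -13.5 -0.2 11.6 Mz [0.6  2.09 0.15]
```

The end stop is reached at x -0.1. I'll ease back a little to test whether the catch holds.

```bash
python3 -m pendant '{"dp":[[-0.001,0,-0.0003],[-0.002,0,-0.0006],[-0.003,0,-0.0006],[-0.004,0,-0.0006],[-0.005,0,-0.0006],[-0.006,0,-0.0006],[-0.006,0,-0.0006]],"rotation":[[0,0,0],[0,0,0],[0,0,0],[0,0,0],[0,0,0],[0,0,0],[0,0,0]]}' ; python3 -c "
from h import *
where()"
```

```text
time: 25.22
tool_pos: [587.3, -250.7, 2.2]
tcp_rot: [3.141, -0.001, -0.195]
contact_force: [0.1, -0.4, -7.0]
grip_width: 55.8
finger_force: 30.0
t 25.23 up x -2.03 y -0.48 z 2.15 yaw err -0.0012 F 0.2 -0.3 -7.0 Mz [-0.13  0.01  0.03]
```

```bash
python3 -m pendant '{"dp":[[-0.0007,0,0.0004],[-0.0014,0,0.0004],[-0.002,0,0.0004],[-0.002,0,0.0004]],"rotation":[[0,0,0],[0,0,0],[0,0,0],[0,0,0]]}' ; python3 -c "
from h import *
where()"
```

```text
time: 25.72
tool_pos: [587.1, -251.1, 2.6]
tcp_rot: [3.14, -0.005, -0.195]
contact_force: [8.1, -1.5, -10.0]
grip_width: 55.6
finger_force: 30.0
t 25.73 up x -2.19 y -0.96 z 2.62 yaw err -0.0014 F 8.2 0.1 -10.0 Mz [-0.36 -1.22 -0.  ]
```

The catch holds: an 8 N pull moves the pack only about 0.2 mm. Now I go back to neutral, open and lift.

```bash
python3 -m pendant '{"dp":[[0.001,0,0],[0.002,0,0],[0.002,0,0]],"rotation":[[0,0,0],[0,0,0],[0,0,0]]}'; python3 -m pendant '{"dp":[[0,0,0],[0,0,0],[0,0,0],[0,0,0],[0,0,0],[0,0,-0.005],[0,0,-0.02],[0,0,-0.05]],"rotation":[[0,0,0],[0,0,0],[0,0,0],[0,0,0],[0,0,0],[0,0,0],[0,0,0],[0,0,0]]}' 0.0918; python3 -m pendant '{"dp":[[0,0,-0.05],[0,0,-0.1],[0,0,-0.14],[0,0,-0.15],[0,0,-0.15],[0,0,-0.15],[0,0,-0.15]],"rotation":[[0,0,0],[0,0,0],[0,0,0],[0,0,0],[0,0,0],[0,0,0],[0,0,0]]}'; python3 - <<'E'
from h import *
where(); c=cap('wrist','f.png'); im=cv2.imread('pics/f.png')
cv2.imwrite('pics/fc.png',cv2.resize(im[90:330,200:480],None,fx=2.4,fy=2.4))
E
```

```text
time: 26.1
tool_pos: [587.1, -251.1, 2.6]
tcp_rot: [3.141, -0.001, -0.195]
contact_force: [0.6, -2.1, -4.9]
grip_width: 55.5
finger_force: 30.0
time: 27.1
tool_pos: [586.3, -250.3, 52.6]
tcp_rot: [-3.141, 0.002, -0.195]
contact_force: [-0.0, -0.3, 0.6]
grip_width: 92.0
finger_force: 0.0
time: 27.98
tool_pos: [586.3, -250.3, 200.5]
tcp_rot: [-3.141, 0.003, -0.195]
contact_force: [-0.1, -0.5, 0.3]
grip_width: 91.9
finger_force: 0.0
t 27.98 up x -3.12 y -0.3 z 200.53 yaw err -0.0013 F 0.0 -0.5 0.3 Mz [ 0.06  0.07 -0.02]
```

View pics/fc.png

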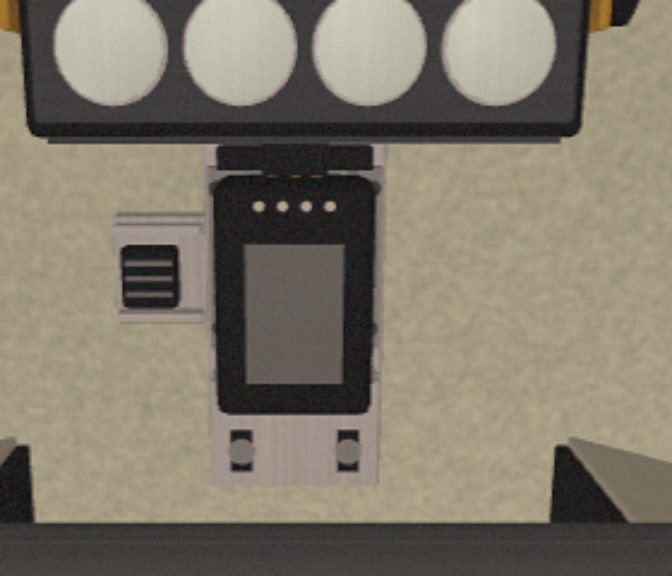

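The pack sits straight between the rails with its LEDs at crop (258 to 330, 206), against the contact block, and the gripper is clear. I'll check the seat position with a ray and hand in if it fits.

```bash
python3 - <<'E'
from h import *
c=np.load('pics/f.npz'); p=onz(c,200+294.3/2.4,90+206/2.4,67)[:2]-UO; print('pack x',p@UX-32.9,'y',p@UYv)
if abs(p@UX-32.9+2)<2.5: print(workorder.close_job())
E
```

```text
pack x -3.042398126113092 y -0.474548825508486
the job is handed in; nothing more can be done
None
```

The pack is off the dock and locked in the uplighter's bay: the catch held against an 8 N pull, the gripper is open and clear, and I handed the job in at about 28 s (no verdict was returned).

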